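Put the bench tools back in their fitted drawer inserts

TASK

The glue-up is done: put the block plane, the engineer's square, the tape measure and the glue bottle back into the drawer inserts cut to their shapes, each one seated flat (the bottle upright) on the floor of its own recess, set down and not dropped. Draw the bottle straight up out of its light drip cup, so that the cup stays standing where it is, and do not disturb the chair leg lying among the tools, as its glue is still setting.

Things in the scene. Friction and masses are not known exactly. Their poses are not given: they have to be found in the camera images.
- plane_c (a point): Small metal block plane, sole down, 140 mm long (along y) and 42 mm wide (along x); grey parallel sides 20 mm high at the ends and 32 mm high over the middle 70 mm, brass cap, knob and wheel, 43 mm high at the most; about 0.45 kg. The point lies on its centre line, midway along, 20 mm above the sole; z up. It is gripped across its 42 mm width.
- square_c (a point): Engineer's square lying flat, 0.31 kg: dark steel stock 90 (y) x 24 (x) x 16 mm high; thin steel blade 22 mm wide, 2.5 mm thick, 7 to 9 mm above the underside, running 80 mm towards -x from the stock's -y end. Point: centre of the 104 x 90 mm outline, 8 mm above the underside; the stock's centre is at x = +40 mm, y = 0 from it, the blade's centre line at y = -34 mm. z up. Grip it across the stock.
- tape_c (a point): Tape measure lying on its side, black case with a yellow disc, 52 mm (x) x 56 mm (y, the +y corners rounded) x 28 mm high, about 0.16 kg. The point is its centre, 14 mm above the underside; z up.
- bottle_c (a point): White plastic glue bottle, upright in the drip cup at the start: body 56 mm in diameter up to 96 mm, shoulder up to 112 mm, yellow cap 30 mm in diameter from 112 to 138 mm, nozzle to 155 mm above its underside. About 0.26 kg, closed. The point is on its axis, half-way up (77.5 mm above the underside, 47.5 mm below the middle of the cap); z up.
- cup: Light grey plastic drip cup (40 g), loose on the bench, 69 mm across and 45 mm high, floor 4 mm thick, about 3 mm of clearance round the bottle. Origin at the centre of its underside; z up.
- home_plane (a point): Drawer insert fixed on the bench, 140 (x) x 180 (y) mm: 6 mm black base, 5 mm plywood on it with a recess cut through to the black floor (rim 11 mm above the bench). Recess for the block plane: a plain rectangle 58 mm (x) by 156 mm (y), so the plane's length goes along y, either end first. The point is the centre of the recess, on its floor (6 mm above the bench).
- home_square (a point): Drawer insert fixed on the bench, 140 (x) x 180 (y) mm: 6 mm black base, 5 mm plywood on it with a recess cut through to the black floor (rim 11 mm above the bench). L-shaped recess: stock slot 106 (y) x 40 mm centred at x = +40 mm, blade slot 38 mm wide towards -x at y = -34 mm. The point, on its floor (6 mm above the bench), is where the square's point comes, with the same axes.
- home_tape (a point): Drawer insert fixed on the bench, 140 (x) x 180 (y) mm: 6 mm black base, 5 mm plywood on it with a recess cut through to the black floor (rim 11 mm above the bench). Recess for the tape measure: a nearly square hole 68 mm (x) by 72 mm (y) with bevelled corners; any way round will do. The point is the centre of the recess, on its floor (6 mm above the bench).
- home_bottle (a point): Drawer insert fixed on the bench, 140 (x) x 180 (y) mm: 6 mm black base, 5 mm plywood on it with a recess cut through to the black floor (rim 11 mm above the bench). Recess for the bottle: a round hole 72 mm in diameter. The point is the centre of the recess, on its floor (6 mm above the bench).
- leg_c (a point): Chair leg of pale wood, a bar 40 x 40 mm lying along x with a round tenon at its far end, 195 mm over all, loose; to be left alone. The point is the middle of its length, 20 mm above the bench.
Not all that is in view belongs to the job. Of the things like the part that bears square_c, leave any that is orange; of the rest the smaller one is meant.

How it is judged:
At the end, for the whole second after the job is handed in: Every tool rests released on the floor of its own recess: centre within 12 mm (square 15 mm), at most 2 mm off the floor, level or upright within 3 degrees, plane and square turned to match within 0.2 rad. The cup stands within 30 mm, the leg lies within 15 mm, of where it was (horizontal distance between plane_c and home_plane below 0.012 m and z of plane_c in the frame of home_plane between 0.016 and 0.022 m and angle between each of plane_c, square_c, tape_c, bottle_c, cup's own z axis and vertical below 0.06 rad and linear speed of each of plane, square, tape, bottle below 0.01 m/s and angle between the x axis of plane_c and the x axis of home_plane, either way round below 0.2 rad and horizontal distance between square_c and home_square below 0.015 m and z of square_c in the frame of home_square between 0.004 and 0.01 m and angle between the x axis of square_c and the x axis of home_square, either way round below 0.2 rad and horizontal distance between tape_c and home_tape below 0.012 m and z of tape_c in the frame of home_tape between 0.01 and 0.016 m and horizontal distance between bottle_c and home_bottle below 0.012 m and z of bottle_c in the frame of home_bottle between 0.0735 and 0.0795 m and distance of cup from where it was at the start of the episode below 0.03 m and height (world z) of cup below 0.004 m and distance of leg_c from where it was at the start of the episode below 0.015 m); the robot touches nothing.
It fails at once if a tool is dropped (falls free by more than about 25 mm) ((linear speed of plane above 0.7 m/s and contact force between plane and anything else below 0.05 N) or (linear speed of square above 0.7 m/s and contact force between square and anything else below 0.05 N) or (linear speed of tape above 0.7 m/s and contact force between tape and anything else below 0.05 N) or (linear speed of bottle above 0.7 m/s and contact force between bottle and anything else below 0.05 N)).
It fails at once if the drip cup is tipped over, or lifted off the bench with the bottle (angle between cup's own z axis and vertical above 0.35 rad or height (world z) of cup above 0.02 m).
It fails at once if the chair leg is pushed out of place (15 mm) (distance of leg_c from where it was at the start of the episode above 0.015 m).
It also fails if it takes over 125 s, if anything falls off the work surface, if the arm or the gripper's body presses on something with over 40 N, if the wrist force passes 120 N, or if a joint passes its speed limit or range.

ROBOT

A 6-joint arm with a two-finger parallel gripper is mounted at the origin on the work surface. World frame = base frame: x ahead of the robot, y to its left, z up, the work surface at z = 0. Lengths are in m, angles in rad, forces in N, time in s.
With the tool pointing down it reaches from about 0.35 to 0.85 m from the base axis. Payload 8.1 kg.
Tool frame: the origin (TCP) lies between the finger pads; the fingertips stand 11 mm ahead of it and the grasp point (between the pads) lies 8 mm behind it (robot.tips_ahead is the distance from the TCP to the fingertips, in m); z points along the fingers, y is the line along which they close (so a half turn about z gives the same grasp; the last joint's range is limited). The gripper opens to 93 mm and grips with 3 to 60 N. Pads are 15 mm wide; open, the fingers measure 128 mm over their backs; the gripper's body (75 mm by 188 mm) begins 65 mm behind the grasp point.
Start: joints at [1.06, 0.13, 1.488, -0, 1.523, -0.085], TCP at [0.248, 0.546, 0.23] pointing down, gripper open.
Joint ranges: [-2.96, 2.96], [-0.89, 2.26], [0.02, 2.5], [-1.34, 4.48], [0, 2.73], [-2.66, 2.66]. Speed limits (rad/s): [2.39, 2.39, 2.79, 3.14, 3.14, 3.14].

INTERFACE

Orientations are given as a rotation vector (axis times angle).
In Python, from plant import robot gives the robot as it stands. The module is installed in compiled form; this text tells all that it offers.
- The arm moves only by the tool move_arm, never from a script. Its argument "deltas" is one flat list of numbers, 7 for each row, row after row: the shift along the tool's x, y, z in m, then the turn, a rotation vector about the tool's x, y, z in rad, then the opening, from 0 (shut) to 1 (fully open). A call has 1 to 12 rows; each row is the pose to reach, as a shift and turn from the pose commanded when the call began, along the tool's axes at that moment; what a row does not reach only later rows make up. A row lasts 1/8 s, in which the tool goes at most 62.5 mm and 10.7 degrees, less where a joint would pass 70% of its speed; a pose out of reach is approached as far as the arm can. A call with a gripper value outside its range is refused whole. The fingers move at their own pace and stop on an object; "squeeze" is the grip in N (left out, the last holds). Time passes only in rows, so rows that repeat a pose let the fingers close. It gives the time, the measured TCP pose, the force, the opening and the grip force at its end, in the units of the state.
- robot.read_state(): the state, without advancing time (a new reading comes with each control period).
- robot.read_camera(name): name is "scene" or "top" or "wrist"; returns (picture, depth): 480x640x3 uint8, red, green, blue; 480x640 float32, m along the optical axis (not along the pixel's ray), 0 where there is no reading.
- robot.camera_model(name): a dict with "K" (3x3 intrinsics, pixels), "k1" (the pictures are not rectified: a ray, as slopes to the right and down, at radius r is drawn at 1 + k1 r^2 times it, then the intrinsics apply), "R" (3x3) and "t" (3): a world point X has camera coordinates R X + t; the wrist camera has in their place "tool_from_camera" (4x4, takes a point from camera to tool coordinates, whose origin is the TCP and whose axes are the flange's). Camera axes: x right, y down, z forward; pixel columns grow to the right and rows downward; lengths in m; the calibration is good to about 2 mm. A picture is of the moment at which its call begins: read the wrist's pose just before it. camera_model takes no time and is no camera call.
- robot.close_job(): hands the job in; it is judged then, once.
Trained networks look in the newest picture that a camera, given by its name, has taken for a name from the list of things; names that differ only in an ending like _2 or _b are one class to them, and where a whole thing is asked for, a point or a joint stands for the part that bears it (a point fixed in the world has none). Each returns a list of dicts, best first, with "confidence" (0 to 1); they miss things now and then, are a little off and sometimes report something else, mostly with a low value. They report only what shows in the picture. A call takes as long as a camera call. They do not tell look-alikes from the thing itself.
- robot.recognise(camera, label): "uv" ([column, row] in pixels, amid what is visible of it).
The state is a dict: "t": time; "q": joint angles; "dq": joint speeds; "joint_torque": joint torques, N m; "tool_pos": TCP position; "orientation": TCP orientation; "force": force on the tool from outside, world axes, zero at the start; "wrist_torque": the same for the moment, N m; "opening": finger opening in m; "gripper_force": force on a finger pad.
Only numpy, scipy, OpenCV 4.12 (cv2) and the standard library are available. Lean on these libraries where they do the work, as an engineer would, in place of code of your own. Each camera call takes 0.05 s, during which the arm holds its last target. There are 200 camera calls.

## Working session

There is one attempt and no reset: what is moved stays moved. The work goes in short steps, Python scripts to look and compute and a tool call to move; the robot and the scene stay as the last step left them, time stands still between calls to the robot, and variables do not carry over. Pictures are saved under pics/ and viewed, at most 17 in all, crops included, and the job is handed in when it is done.

Besides the shell and the picture viewer there is one more tool, called after ">>>" as name(argument=value, ...), one argument or row to a line, values as JSON. move_arm: Moves the arm, as the interface text tells. Its arguments: {"type":"object","properties":{"deltas":{"type":"array","items":{"type":"number"}},"squeeze":{"type":"number"}},"required":["deltas"]}

```bash
mkdir -p pics; cat > h.py <<'E'
import numpy as np, cv2
from scipy.spatial.transform import Rotation as Ro
from plant import robot
def cam(name):
    m=robot.camera_model(name)
    if 'R' in m: return m['K'],m['k1'],np.array(m['R']),np.array(m['t'])
    s=robot.read_state(); T=np.array(m['tool_from_camera'])
    Rt=Ro.from_rotvec(s['orientation']).as_matrix()
    Rwc=Rt@T[:3,:3]; twc=Rt@T[:3,3]+np.array(s['tool_pos'])
    return m['K'],m['k1'],Rwc.T,-Rwc.T@twc
def rays(c,uv):
    K,k1,R,t=c; K=np.array(K); uv=np.atleast_2d(np.array(uv,float))
    d=(uv-K[[0,1],2])/[K[0,0],K[1,1]]; x=d.copy()
    for _ in range(20): x=d/(1+k1*(x**2).sum(1,keepdims=True))
    return np.c_[x,np.ones(len(x))]
def atz(c,uv,z):   # world point of pixel at height z
    r=rays(c,uv)@c[2]; o=-c[2].T@c[3]
    return o+r*((np.asarray(z)-o[2])/r[:,2])[:,None]
def cloud(c,D):    # world point per pixel
    v,u=np.mgrid[:480,:640]; r=rays(c,np.c_[u.ravel(),v.ravel()])*D.reshape(-1,1)
    P=(r-c[3])@c[2]; P[D.ravel()==0]=np.nan
    return P.reshape(480,640,3)
E
python3 - <<'E'
from h import *
L='plane_c square_c tape_c bottle_c cup home_plane home_square home_tape home_bottle leg_c'.split()
for n in ['top','scene']:
    I,D=robot.read_camera(n); cv2.imwrite(f'pics/{n}.png',I[...,::-1]); np.savez(f'{n}.npz',I=I,D=D)
    c=cam(n); P=cloud(c,D)
    print(n,-c[2].T@c[3])
    for l in L:
        for r in robot.recognise(n,l)[:4]:
            u,v=map(int,r['uv']); print(l,(u,v),round(r['confidence'],2),P[v,u].round(3))
print(robot.read_state()['t'])
E
```

```text
top [ 0.16735161 -0.11114478  1.65124065]
plane_c (153, 245) 0.75 [0.41  0.362 0.024]
square_c (444, 314) 0.82 [ 0.237 -0.427 -0.002]
square_c (356, 241) 0.79 [ 0.43  -0.189  0.014]
square_c (491, 171) 0.7 [ 0.634 -0.564  0.003]
tape_c (224, 243) 0.62 [0.418 0.169 0.023]
tape_c (358, 239) 0.61 [ 0.436 -0.194  0.011]
bottle_c (420, 243) 0.64 [ 0.408 -0.344  0.133]
home_plane (407, 168) 0.84 [ 0.64  -0.33   0.002]
home_square (252, 174) 0.55 [0.614 0.1   0.015]
home_tape (326, 176) 0.59 [ 0.612 -0.105  0.009]
home_bottle (176, 169) 0.58 [0.629 0.316 0.005]
leg_c (360, 240) 0.73 [ 0.432 -0.199  0.017]
leg_c (285, 259) 0.72 [0.374 0.001 0.04 ]
scene [ 1.30652787 -0.60928358  1.12908973]
plane_c (460, 187) 0.78 [0.411 0.371 0.021]
square_c (165, 254) 0.88 [ 0.244 -0.434  0.02 ]
square_c (166, 403) 0.8 [ 0.629 -0.578  0.006]
square_c (285, 269) 0.79 [ 0.437 -0.196  0.021]
tape_c (405, 217) 0.58 [0.439 0.16  0.028]
tape_c (222, 295) 0.58 [ 0.449 -0.366  0.039]
bottle_c (219, 272) 0.9 [ 0.437 -0.359  0.104]
cup (222, 295) 0.79 [ 0.449 -0.366  0.039]
home_plane (273, 355) 0.91 [ 0.632 -0.329  0.005]
home_square (432, 277) 0.89 [0.628 0.108 0.008]
home_tape (352, 311) 0.76 [ 0.617 -0.116  0.007]
home_bottle (345, 225) 0.62 [ 0.398 -0.001  0.042]
home_bottle (494, 247) 0.61 [0.626 0.313 0.005]
leg_c (344, 224) 0.59 [ 0.394 -0.002  0.042]
leg_c (355, 309) 0.17 [ 0.614 -0.106  0.004]
1.1
```

View pics/top.png

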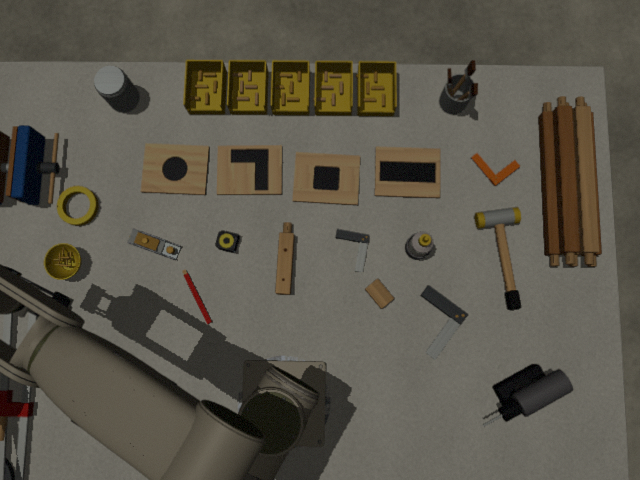

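View pics/scene.png

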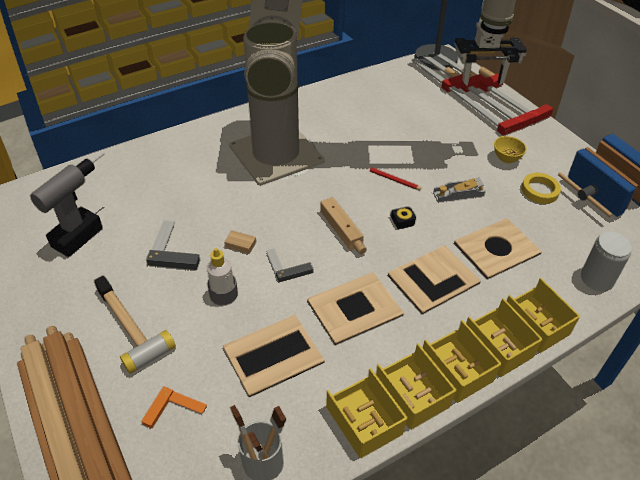

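The top view has x up and y to the left. The inserts, left to right, are bottle (175,169), square (250,170), tape (326,178) and plane (407,172). The tools are the plane (155,245), tape (228,241), leg (285,260), small grey square (355,245) and bottle in its cup (420,245). The large grey square (445,315) and the orange one are decoys.

```bash
cat > m.py <<'E'
from h import *
def rect(c,mask,z):
    cnt=max(cv2.findContours(mask.astype(np.uint8),cv2.RETR_EXTERNAL,cv2.CHAIN_APPROX_NONE)[0],key=cv2.contourArea)
    p=atz(c,cnt[:,0,:],z)[:,:2]
    (cx,cy),(w,h),a=cv2.minAreaRect((p*1000).astype(np.float32))
    return np.round([cx,cy,w,h,a],1)
E
python3 - <<'E'
from m import *
for n in ['top','scene']:
    d=np.load(n+'.npz'); I,D=d['I'],d['D']; c=cam(n); P=cloud(c,D); g=I.max(2)
    X,Y,Z=P[...,0],P[...,1],P[...,2]
    q=atz(c,np.stack(np.meshgrid(np.arange(640),np.arange(480)),-1).reshape(-1,2),0.006).reshape(480,640,3)
    print(n,'table z',np.nanmedian(Z[(abs(X-.5)<.04)&(abs(Y)<.4)]).round(4))
    for l,x,y in [('hb',.63,.315),('hs',.62,.103),('ht',.61,-.11),('hp',.633,-.33)]:
        m=(abs(q[...,0]-x)<.062)&(abs(q[...,1]-y)<.085)&(g<60)
        print(l,rect(c,m,.0085),m.sum(), 'centroid',atz(c,np.argwhere(m)[:,::-1],.0085).mean(0).round(4))
    for l,x,y,r,z0,zr in [('plane',.41,.365,.09,.012,.02),('tape',.42,.16,.05,.012,.028),('square',.43,-.19,.07,.009,.012),('leg',.39,0,.12,.02,.04),('bottle',.42,-.35,.06,.06,.1)]:
        m=(np.hypot(X-x,Y-y)<r)&(Z>z0); print(l,rect(c,m,zr),m.sum(),np.nanmax(Z[m]).round(3))
I=cv2.imread('pics/top.png')
cv2.imwrite('pics/top2.png',cv2.resize(I[140:310,120:450],(792,408),interpolation=cv2.INTER_CUBIC))
E
```

```text
top table z 0.0001
hb [629.3 319.2  66.   67.3  47.6] 462 centroid [0.6292 0.319  0.0085]
hs [625.9 110.3 108.4 101.1   1.7] 739 centroid [0.6387 0.0935 0.0085]
ht [ 607.4 -104.6   70.    65.7   87.3] 577 centroid [ 0.6073 -0.1045  0.0085]
hp [ 627.9 -330.4  153.    55.3   88.7] 1063 centroid [ 0.628  -0.3296  0.0085]
plane [414.7 362.7 141.8  42.9  71.1] 634 0.051
tape [424.  160.6  59.1  52.1  76.7] 407 0.041
square [ 412.9 -173.5   89.3   96.4   82.1] 425 0.028
leg [378.5   1.8  41.2 193.8  87.6] 1029 0.051
bottle [ 413.7 -352.2   54.2   61.2   45.3] 429 0.165
scene table z 0.0001
hb [631.5 321.1  63.4  65.7  88.2] 391 centroid [0.6305 0.3165 0.0085]
hs [627.9 112.9 112.2 100.9   1.2] 803 centroid [0.6422 0.0928 0.0085]
ht [ 608.  -101.9   68.    63.2   87. ] 645 centroid [ 0.6079 -0.105   0.0085]
hp [ 628.6 -327.5  153.4   53.9   88.8] 1432 centroid [ 0.6288 -0.329   0.0085]
plane [418.6 366.8 153.2  69.   76.9] 642 0.049
tape [433.9 158.1  62.7  68.7  77. ] 372 0.035
square [ 414.4 -169.3   91.2   98.5   80.1] 442 0.022
leg [390.2  -1.   50.5 209.4  87.5] 985 0.047
bottle [ 419.2 -352.9   54.1  121.6   75.6] 738 0.161
```

View pics/top2.png

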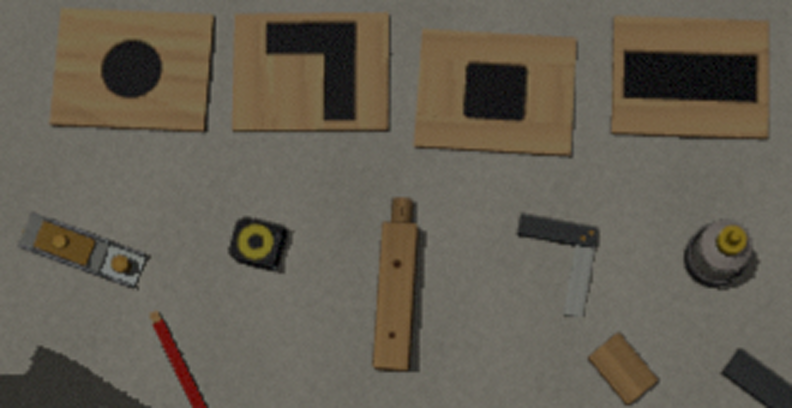

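```bash
cat > p.py <<'E'
import sys
from h import *
def plan(x,y,z,yaw):
    """delta to TCP (x,y,z), pointing down, closing line along angle yaw (mod pi)"""
    s=robot.read_state(); R=Ro.from_rotvec(s['orientation']); best=None
    for k in (-1,0,1,2):
        a=yaw+k*np.pi; yv=np.array([np.cos(a),np.sin(a),0]); zv=np.array([0,0,-1.])
        T=Ro.from_matrix(np.c_[np.cross(yv,zv),yv,zv]); r=(R.inv()*T).as_rotvec()
        if best is None or np.linalg.norm(r)<np.linalg.norm(best): best=r
    d=R.inv().apply(np.array([x,y,z])-s['tool_pos'])
    print('d',d.round(4),'r',best.round(3),'q',np.round(s['q'],2),'t',round(s['t'],2),'pos',np.round(s['tool_pos'],4))
if __name__=='__main__': plan(*map(float,sys.argv[1:5]))
E
python3 - <<'E'
from p import *
s=robot.read_state(); print(Ro.from_rotvec(s['orientation']).as_matrix().round(3)); print(robot.camera_model('wrist'))
plan(.40,.30,.28,-.33)
E
```

```text
[[-0.911  0.413  0.   ]
 [ 0.413  0.911  0.   ]
 [-0.     0.    -1.   ]]
{'K': array([[357.3785995 ,   0.        , 320.24151948],
       [  0.        , 357.3785995 , 239.99953683],
       [  0.        ,   0.        ,   1.        ]]), 'k1': 0.008568404830924635, 'tool_from_camera': array([[-9.46608094e-04, -9.64570279e-01, -2.63824337e-01,
         7.30777150e-02],
       [ 9.99998888e-01, -6.09014101e-04, -1.36139881e-03,
         1.44486032e-03],
       [ 1.15249209e-03, -2.63825333e-01,  9.64569783e-01,
        -1.55143123e-01],
       [ 0.00000000e+00,  0.00000000e+00,  0.00000000e+00,
         1.00000000e+00]])}
d [-0.2404 -0.1616 -0.0503] r [ 0.    -0.     1.475] q [ 1.06  0.13  1.49 -0.    1.52 -0.09] t 1.1 pos [0.2478 0.5465 0.2297]
```

```bash
python3 p.py .415 .363 .2 -.33
```

```text
d [-0.228  -0.098   0.0297] r [ 0.    -0.     1.475] q [ 1.06  0.13  1.49 -0.    1.52 -0.09] t 1.1 pos [0.2478 0.5465 0.2297]
```

>>> move_arm(
  deltas=[-0.228,-0.098,0.03,0,0,1.475,1,-0.228,-0.098,0.03,0,0,1.475,1,-0.228,-0.098,0.03,0,0,1.475,1,-0.228,-0.098,0.03,0,0,1.475,1,-0.228,-0.098,0.03,0,0,1.475,1,-0.228,-0.098,0.03,0,0,1.475,1,-0.228,-0.098,0.03,0,0,1.475,1,-0.228,-0.098,0.03,0,0,1.475,1,-0.228,-0.098,0.03,0,0,1.475,1,-0.228,-0.098,0.03,0,0,1.475,1,-0.228,-0.098,0.03,0,0,1.475,1],
)

```text
t: 2.48
tool_pos: [0.4149, 0.363, 0.1997]
orientation: [-2.554, -1.829, -0.0]
force: [-0.0, -0.4, 0.0]
opening: 0.093
gripper_force: 0.0
```

```bash
cat > look.py <<'E'
import sys
from m import *
def look(tag,x,y,r,z0,zr,z1=1):
    c=cam('wrist'); I,D=robot.read_camera('wrist'); cv2.imwrite(f'pics/{tag}.png',I[...,::-1]); np.savez(tag+'.npz',I=I,D=D,**dict(zip(('K','k1','R','t'),c)))
    P=cloud(c,D); X,Y,Z=P[...,0],P[...,1],P[...,2]
    m=(np.hypot(X-x,Y-y)<r)&(Z>z0)&(Z<z1); print(tag,rect(c,m,zr),m.sum(),'cloud centre',np.nanmean(P[m],0).round(4),'table',np.nanmedian(Z[Z<.006]).round(4))
    return c,I,P,m
if __name__=='__main__': look(sys.argv[1],*map(float,sys.argv[2:]))
E
python3 look.py wplane .415 .363 .09 .012 .02; python3 p.py .415 .363 .02 -.33
```

```text
wplane [355.1 189.7 255.2 750.7  71.2] 92486 cloud centre [0.4227 0.3856 0.2748] table 0.0002
d [-0.000e+00  1.000e-04  1.796e-01] r [ 0.    -0.     0.002] q [ 0.63  0.01  1.66 -0.    1.46  0.95] t 2.52 pos [0.415  0.363  0.1996]
```

View pics/wplane.png

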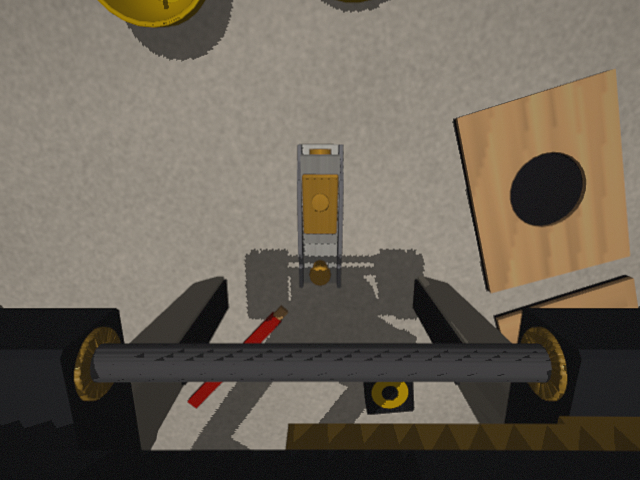

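The wrist view shows the plane upright in the image (columns 298–343, rows 145–287), aligned with the fingers. The bottle insert is at the right (548,190).

```bash
python3 - <<'E'
from m import *
d=np.load('wplane.npz'); c=(d['K'],float(d['k1']),d['R'],d['t']); P=cloud(c,d['D']); X,Y,Z=P[...,0],P[...,1],P[...,2]; g=d['I'].max(2)
for z0,z1 in((.012,.06),(.012,.026),(.028,.036)):
    m=(np.hypot(X-.415,Y-.363)<.085)&(Z>z0)&(Z<z1); print(rect(c,m,.018),m.sum())
    p=P[m][:,:2]*1000; print(cv2.minAreaRect(p.astype(np.float32)))
m=(np.hypot(X-.63,Y-.317)<.06)&(g<60); print('hb',rect(c,m,.006),rect(c,m,.011))
E
```

```text
[415.6 365.6 140.   43.7  71.2] 5028
((415.6334228515625, 365.75909423828125), (139.63851928710938, 42.05736541748047), 71.09527587890625)
[414.6 362.6  38.5  34.7  70.4] 1173
((415.6334228515625, 365.75909423828125), (139.63851928710938, 42.05736541748047), 71.09527587890625)
[416.2 367.5  80.2  43.7  71.1] 1713
((416.14892578125, 367.3243408203125), (127.9566650390625, 42.03079605102539), 71.043212890625)
hb [632.7 320.2  70.7  68.7  19.8] [630.  321.8  69.7  67.7  19.8]
```

>>> move_arm(
  deltas=[0.0025,0,0.06,0,0,0,1,0.0025,0,0.12,0,0,0,1,0.0025,0,0.16,0,0,0,1,0.0025,0,0.1795,0,0,0,1,0.0025,0,0.1795,0,0,0,1,0.0025,0,0.1795,0,0,0,0.3,0.0025,0,0.1795,0,0,0,0.3,0.0025,0,0.1795,0,0,0,0.3,0.0025,0,0.1795,0,0,0,0.3,0.0025,0,0.1795,0,0,0,0.3],
  squeeze=40,
)

```text
t: 3.78
tool_pos: [0.4158, 0.3654, 0.0203]
orientation: [2.556, 1.826, 0.0]
force: [0.5, 0.5, -0.3]
opening: 0.0477
gripper_force: 0.0
```

>>> move_arm(
  deltas=[0,0,0,0,0,0,0.1,0,0,0,0,0,0,0.1,0,0,0,0,0,0,0.1,0,0,0,0,0,0,0.1,0,0,-0.02,0,0,0,0.1,0,0,-0.06,0,0,0,0.1,0,0,-0.12,0,0,0,0.1,0,0,-0.13,0,0,0,0.1,0,0,-0.13,0,0,0,0.1],
)

```text
t: 4.9
tool_pos: [0.4161, 0.3655, 0.1507]
orientation: [2.556, 1.826, 0.002]
force: [0.6, -0.3, -6.5]
opening: 0.0417
gripper_force: 40.0
```

```bash
python3 p.py .628 -.330 .15 -.023
```

```text
d [-5.893e-01  4.259e-01  4.000e-04] r [ 0.001 -0.001 -0.307] q [ 0.63  0.06  1.71 -0.    1.37  0.96] t 4.9 pos [0.4161 0.3655 0.1507]
```

>>> move_arm(
  deltas=[-0.02,0.015,0,0,0,-0.03,0.1,-0.06,0.045,0,0,0,-0.06,0.1,-0.589,0.426,0,0,0,-0.307,0.1,-0.589,0.426,0,0,0,-0.307,0.1,-0.589,0.426,0,0,0,-0.307,0.1,-0.589,0.426,0,0,0,-0.307,0.1,-0.589,0.426,0,0,0,-0.307,0.1,-0.589,0.426,0,0,0,-0.307,0.1,-0.589,0.426,0,0,0,-0.307,0.1,-0.589,0.426,0,0,0,-0.307,0.1,-0.589,0.426,0,0,0,-0.307,0.1,-0.589,0.426,0,0,0,-0.307,0.1],
)

```text
t: 6.4
tool_pos: [0.6168, -0.299, 0.146]
orientation: [-2.243, -2.192, 0.002]
force: [0.6, 0.6, -4.1]
opening: 0.0417
gripper_force: 40.0
```

```bash
python3 p.py .628 -.330 .15 -.023
```

```text
d [-0.0307  0.0119 -0.0042] r [-0.005 -0.003 -0.   ] q [-0.53  0.41  1.31  0.    1.43 -0.5 ] t 6.4 pos [ 0.6168 -0.299   0.146 ]
```

>>> move_arm(
  deltas=[0,0,0,0,0,0,0.1,0,0,0,0,0,0,0.1,0,0,0,0,0,0,0.1],
)

```text
t: 6.78
tool_pos: [0.6176, -0.2963, 0.1488]
orientation: [-2.244, -2.196, 0.001]
force: [-0.1, 1.1, -5.3]
opening: 0.0416
gripper_force: 40.0
```

```bash
python3 - <<'E'
from look import *
from p import plan
c,I,P,m=look('whp',.628,-.33,.1,.01,.011,.02)
g=I.max(2); q=atz(c,np.stack(np.meshgrid(np.arange(640),np.arange(480)),-1).reshape(-1,2),0.006).reshape(480,640,3)
m=(abs(q[...,0]-.628)<.062)&(abs(q[...,1]+.33)<.085)&(g<60); print(rect(c,m,.008))
for r in robot.recognise('wrist','home_plane')[:2]: print(r,atz(c,r['uv'],.006))
plan(.628,-.33,.15,-.023)
E
```

```text
whp [ 680.4 -303.1   41.7  130.7    1.3] 7089 cloud centre [ 0.6507 -0.2934  0.0112] table 0.0002
[ 6.276e+02 -3.749e+02  1.225e+02  7.780e+01  2.000e-01]
{'uv': [387.2, 218.0], 'confidence': 0.83} [[ 0.67490139 -0.28537437  0.006     ]]
d [-0.0333  0.0105  0.0001] r [-0.    -0.     0.002] q [-0.52  0.4   1.31  0.    1.43 -0.5 ] t 6.88 pos [ 0.6182 -0.2965  0.1501]
```

View pics/whp.png

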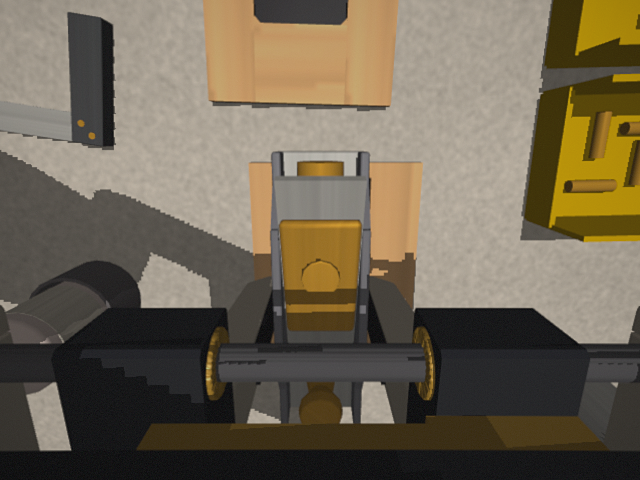

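```bash
python3 - <<'E'
from h import *
d=np.load('whp.npz'); c=(d['K'],float(d['k1']),d['R'],d['t'])
print(atz(c,[[249.5,200],[421.5,200],[260,162],[410,162],[208,100],[391,104]],.011).round(4))
E
python3 p.py .6283 -.3295 .0275 -.023
```

```text
[[ 0.5601 -0.2666  0.011 ]
 [ 0.7018 -0.2698  0.011 ]
 [ 0.5708 -0.2362  0.011 ]
 [ 0.691  -0.239   0.011 ]
 [ 0.5341 -0.189   0.011 ]
 [ 0.6745 -0.195   0.011 ]]
d [-0.0328  0.0108  0.1226] r [-0.    -0.     0.002] q [-0.52  0.4   1.31  0.    1.43 -0.5 ] t 6.88 pos [ 0.6182 -0.2965  0.1501]
```

>>> move_arm(
  deltas=[-0.032,0.0115,0,0,0,0,0.1,-0.032,0.0115,0.04,0,0,0,0.1,-0.032,0.0115,0.08,0,0,0,0.1,-0.032,0.0115,0.1,0,0,0,0.1,-0.032,0.0115,0.115,0,0,0,0.1,-0.032,0.0115,0.12,0,0,0,0.1,-0.032,0.0115,0.1225,0,0,0,0.1,-0.032,0.0115,0.1235,0,0,0,0.1,-0.032,0.0115,0.1235,0,0,0,0.1],
)

```text
t: 8.0
tool_pos: [0.6295, -0.3305, 0.0276]
orientation: [2.246, 2.195, 0.0]
force: [0.7, -0.4, -4.1]
opening: 0.0416
gripper_force: 40.0
```

>>> move_arm(
  deltas=[-0.0,0,0.0008,0,0,0,0.1,0,0,0.0014,0,0,0,0.1,0,0,0.0014,0,0,0,0.1],
)

```text
t: 8.38
tool_pos: [0.6294, -0.3305, 0.0262]
orientation: [2.246, 2.195, 0.0]
force: [-3.3, 1.4, 2.8]
opening: 0.0421
gripper_force: 40.0
```

Contact on the floor. I'll release and lift.

>>> move_arm(
  deltas=[0,0,0,0,0,0,0.75,0,0,0,0,0,0,0.75,0,0,0,0,0,0,0.75,0,0,0,0,0,0,0.75,0,0,-0.03,0,0,0,0.75,0,0,-0.09,0,0,0,0.8,0,0,-0.15,0,0,0,0.8,0,0,-0.15,0,0,0,0.8,0,0,-0.15,0,0,0,0.8],
)

```text
t: 9.5
tool_pos: [0.6291, -0.3302, 0.1753]
orientation: [2.246, 2.195, 0.0]
force: [-0.5, -0.2, -0.6]
opening: 0.0745
gripper_force: 0.0
```

```bash
python3 - <<'E'
from look import *
from p import plan
c,I,P,m=look('whp2',.628,-.33,.085,.014,.018,.06)
print(cv2.minAreaRect((P[m][:,:2]*1000).astype(np.float32)),np.nanmax(P[m][:,2]))
g=I.max(2); q=atz(c,np.stack(np.meshgrid(np.arange(640),np.arange(480)),-1).reshape(-1,2),0.006).reshape(480,640,3)
# stock/blade of square
plan(.44,-.185,.2,-.14)
E
```

```text
whp2 [ 629.9 -332.   143.8   44.7   88.7] 6121 cloud centre [ 0.6302 -0.3178  0.0374] table 0.0002
((629.853759765625, -330.21875), (140.4564666748047, 42.092933654785156), 88.59587860107422) 0.05138489381307294
d [ 0.1405 -0.1917 -0.0259] r [-0.002 -0.001  0.117] q [-0.56  0.46  1.2  -0.    1.49 -0.53] t 9.55 pos [ 0.6283 -0.3298  0.1736]
```

View pics/whp2.png

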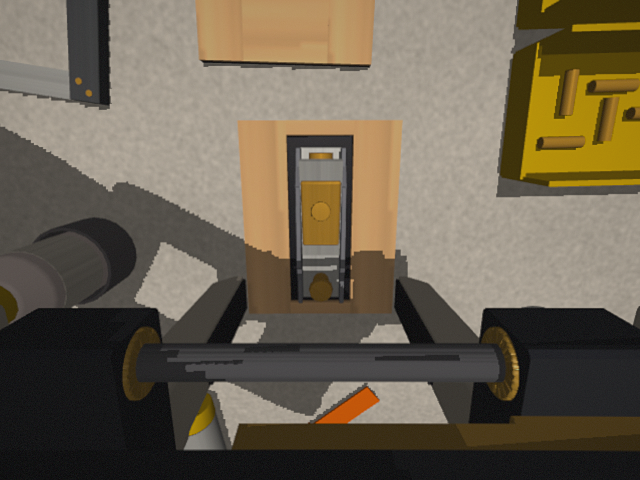

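The plane lies centred in its recess with black floor showing on all sides (recess columns 288–352, rows 137–302). Next is the square.

>>> move_arm(
  deltas=[0.14,-0.19,-0.025,0,0,0.117,1,0.14,-0.19,-0.025,0,0,0.117,1,0.14,-0.19,-0.025,0,0,0.117,1,0.14,-0.19,-0.025,0,0,0.117,1,0.14,-0.19,-0.025,0,0,0.117,1,0.14,-0.19,-0.025,0,0,0.117,1,0.14,-0.19,-0.025,0,0,0.117,1],
)

```text
t: 10.42
tool_pos: [0.4427, -0.1863, 0.1996]
orientation: [-2.371, -2.06, 0.001]
force: [1.2, -1.3, 0.2]
opening: 0.093
gripper_force: 0.0
```

```bash
python3 - <<'E'
from look import *
from p import plan
c,I,P,m=look('wsq',.44,-.185,.065,.012,.016,.03)
print('stock cloud',cv2.minAreaRect((P[m][:,:2]*1000).astype(np.float32)))
g=I.max(2); X,Y,Z=P[...,0],P[...,1],P[...,2]
m2=(np.hypot(X-.43,Y+.19)<.09)&(Z>.004)&(Z<.03); print('all',rect(c,m2,.01))
m=(abs(X-.607)<.06)&(abs(Y+.105)<.08)&(g<60);print('ht',m.sum()); 
if m.sum()>300: print(rect(c,m,.0085))
plan(.44,-.185,.02,-.14)
E
```

```text
wsq [ 446.1 -174.7   89.7   23.9   80.2] 2298 cloud centre [ 0.4464 -0.1731  0.016 ] table 0.0002
stock cloud ((446.115966796875, -174.95294189453125), (90.11640930175781, 24.02536392211914), 80.20973205566406)
all [ 406.8 -168.6   91.9  103.9   80.2]
ht 6082
[ 609.3 -102.7   71.    66.7   87.1]
d [ 0.0009 -0.0027  0.1797] r [-0.001 -0.    -0.   ] q [-0.51 -0.18  1.85 -0.    1.47 -0.36] t 10.47 pos [ 0.4427 -0.1863  0.1996]
```

View pics/wsq.png

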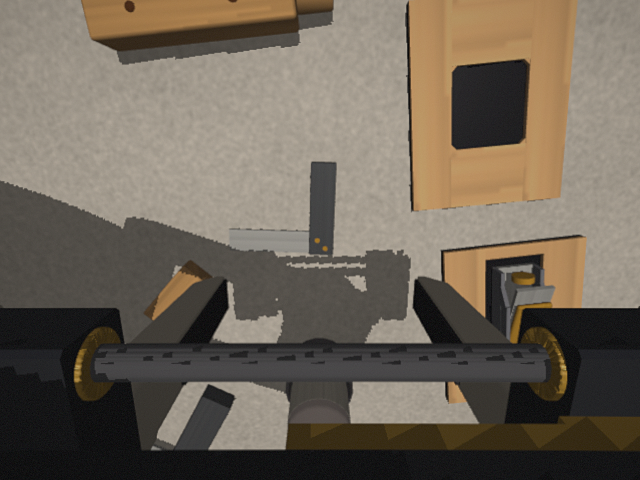

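The small grey square has its stock at columns 310–335, rows 162–255, with the blade going left at row 238. The tape recess is at (489,105).

```bash
python3 p.py .4461 -.175 .0195 -.171
```

```text
d [0.0116 0.0019 0.1802] r [-0.001 -0.     0.031] q [-0.51 -0.18  1.85 -0.    1.47 -0.36] t 10.47 pos [ 0.4427 -0.1863  0.1996]
```

>>> move_arm(
  deltas=[0.0115,0.002,0.05,0,0,0.031,0.6,0.0115,0.002,0.11,0,0,0.031,0.6,0.0115,0.002,0.155,0,0,0.031,0.6,0.0115,0.002,0.18,0,0,0.031,0.6,0.0115,0.002,0.18,0,0,0.031,0.5,0.0115,0.002,0.18,0,0,0.031,0.1,0.0115,0.002,0.18,0,0,0.031,0.1,0.0115,0.002,0.18,0,0,0.031,0.1,0.0115,0.002,0.18,0,0,0.031,0.1,0.0115,0.002,0.18,0,0,0.031,0.1],
)

```text
t: 11.72
tool_pos: [0.4468, -0.1753, 0.0216]
orientation: [2.401, 2.022, 0.001]
force: [-2.6, 1.2, 6.3]
opening: 0.0231
gripper_force: 40.0
```

>>> move_arm(
  deltas=[0,0,0,0,0,0,0.1,0,0,0,0,0,0,0.1,0,0,0,0,0,0,0.1],
)

```text
t: 12.1
tool_pos: [0.4468, -0.1753, 0.0216]
orientation: [2.401, 2.022, 0.001]
force: [-2.1, 0.4, 6.8]
opening: 0.0232
gripper_force: 40.0
```

>>> move_arm(
  deltas=[0,0,-0.005,0,0,0,0.1,0,0,-0.015,0,0,0,0.1,0,0,-0.03,0,0,0,0.1,0,0,-0.03,0,0,0,0.1,0,0,-0.03,0,0,0,0.1],
)

```text
t: 12.72
tool_pos: [0.446, -0.1748, 0.0504]
orientation: [2.403, 2.023, 0.0]
force: [-0.1, 0.2, -3.8]
opening: 0.0231
gripper_force: 40.0
```

```bash
python3 - <<'E'
from look import *
from p import plan
c,I,P,m=look('wsq2',.44,-.185,.08,.02,.04,.065)
p=P[m]; print('n',len(p)); 
X,Y,Z=P[...,0],P[...,1],P[...,2]
u,v=np.meshgrid(np.arange(640),np.arange(480))
s=(I.max(2)<90)&(v<300)&(abs(u-320)<30)&(Z>.02)&(Z<.07); A=P[s]; print(len(A)); A=A[~np.isnan(A[:,0])]
co=np.linalg.lstsq(np.c_[A[:,:2],np.ones(len(A))],A[:,2],rcond=None)[0]; print('slopes',co, 'zmed',np.median(A[:,2]), cv2.minAreaRect((A[:,:2]*1000).astype(np.float32)))
plan(.44,-.185,.02,-.171)
E
```

```text
wsq2 [ 443.5 -166.2   57.8   76.5   12.7] 8429 cloud centre [ 0.4484 -0.1622  0.0463] table 0.0002
n 8429
5000
slopes [-0.01953689 -0.05377398  0.04561747] zmed 0.044931140200851885 ((450.207275390625, -152.37564086914062), (45.82736587524414, 28.590688705444336), 79.07051849365234)
d [-0.0112 -0.0038  0.03  ] r [-0. -0.  0.] q [-0.48 -0.03  2.   -0.    1.17 -0.31] t 12.78 pos [ 0.4457 -0.1746  0.05  ]
```

View pics/wsq2.png

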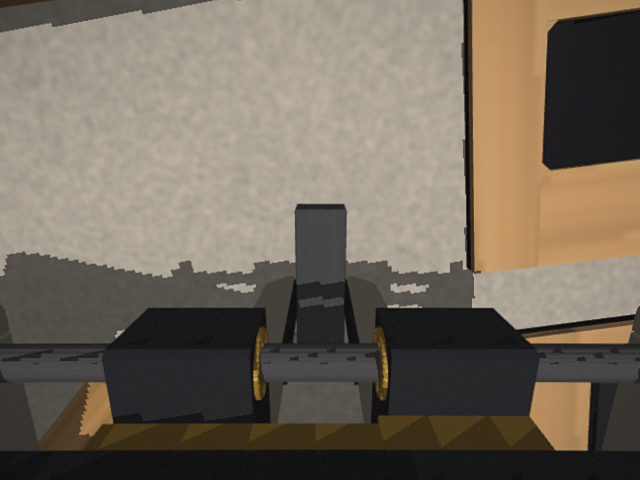

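The square is held by its stock (columns 296–346, far end at row 205), clear of the bench.

```bash
python3 - <<'E'
from h import *
d=np.load('wsq2.npz'); c=(d['K'],float(d['k1']),d['R'],d['t']); P=cloud(c,d['D'])
for r in (212,225,240,255,270,280,300,320): print(r,[P[r,u].round(4) for u in (303,320,338)])
E
python3 p.py .6675 .110 .11 .025
```

```text
212 [array([ 0.446 , -0.1304,  0.0459]), array([ 0.4536, -0.1319,  0.0447]), array([ 0.4617, -0.1333,  0.045 ])]
225 [array([ 0.4448, -0.1366,  0.0447]), array([ 0.4525, -0.138 ,  0.0441]), array([ 0.4607, -0.1392,  0.0454])]
240 [array([ 0.4435, -0.1436,  0.0448]), array([ 0.4513, -0.1452,  0.044 ]), array([ 0.4596, -0.1464,  0.0449])]
255 [array([ 0.4422, -0.1507,  0.045 ]), array([ 0.45  , -0.1522,  0.0448]), array([ 0.4584, -0.1535,  0.0453])]
270 [array([ 0.4408, -0.158 ,  0.0453]), array([ 0.4487, -0.1597,  0.0445]), array([ 0.4572, -0.1609,  0.0452])]
280 [array([ 0.4399, -0.163 ,  0.0454]), array([ 0.4478, -0.165 ,  0.0437]), array([ 0.4564, -0.1657,  0.0457])]
300 [array([ 0.4379, -0.1736,  0.0445]), array([ 0.4461, -0.1749,  0.0449]), array([ 0.4548, -0.1762,  0.0454])]
320 [array([ 0.4358, -0.1844,  0.0442]), array([ 0.4442, -0.1856,  0.0447]), array([ 0.4531, -0.1866,  0.0458])]
d [ 0.3182  0.1701 -0.06  ] r [-0.    -0.    -0.196] q [-0.48 -0.03  2.   -0.    1.17 -0.31] t 12.78 pos [ 0.4457 -0.1746  0.05  ]
```

```bash
python3 p.py .64 .0 .15 .025
```

```text
d [ 0.2052  0.1617 -0.1   ] r [-0.    -0.    -0.196] q [-0.48 -0.03  2.   -0.    1.17 -0.31] t 12.78 pos [ 0.4457 -0.1746  0.05  ]
```

>>> move_arm(
  deltas=[0,0,-0.05,0,0,0,0.1,0,0,-0.1,0,0,0,0.1,0.02,0.02,-0.1,0,0,-0.03,0.1,0.205,0.162,-0.1,0,0,-0.196,0.1,0.205,0.162,-0.1,0,0,-0.196,0.1,0.205,0.162,-0.1,0,0,-0.196,0.1,0.205,0.162,-0.1,0,0,-0.196,0.1,0.205,0.162,-0.1,0,0,-0.196,0.1,0.205,0.162,-0.1,0,0,-0.196,0.1,0.205,0.162,-0.1,0,0,-0.196,0.1,0.205,0.162,-0.1,0,0,-0.196,0.1],
)

```text
t: 14.15
tool_pos: [0.64, -0.0012, 0.1505]
orientation: [2.195, 2.247, 0.0]
force: [0.2, 0.3, -3.4]
opening: 0.0231
gripper_force: 40.0
```

```bash
python3 - <<'E'
from look import *
from p import plan
c,I,P,m=look('whs',.64,.1,.08,.008,.011,.02)
g=I.max(2); q=atz(c,np.stack(np.meshgrid(np.arange(640),np.arange(480)),-1).reshape(-1,2),0.009).reshape(480,640,3)
X,Y=q[...,0],q[...,1]; s=(abs(X-.62)<.075)&(abs(Y-.11)<.085)&(g<60)&(P[...,2]<.015); print(rect(c,s,.0085))
y=s&(Y>.10)&(Y<.150); print('stock slot x',np.percentile(X[y],[1,50,99]).round(4)); 
x=s&(X>.65)&(X<.67); print('slot y',np.percentile(Y[x],[1,50,99]).round(4))
x=s&(X>.58)&(X<.63); print('blade y',np.percentile(Y[x],[1,50,99]).round(4))
plan(.66,.11,.1,.025)
E
```

```text
whs [630.7  97.1 139.8 148.    1.3] 19936 cloud centre [0.6271 0.1049 0.011 ] table 0.0004
[630.9  78.6 118.9  36.6   1.3]
stock slot x [0.6884 0.689  0.6897]
slot y [0.0608 0.0666 0.1655]
blade y [0.0602 0.0734 0.0958]
d [0.1106 0.0225 0.0506] r [ 0.     0.    -0.001] q [-0.08  0.28  1.46 -0.    1.4  -0.11] t 14.2 pos [ 0.6401 -0.0011  0.1506]
```

View pics/whs.png

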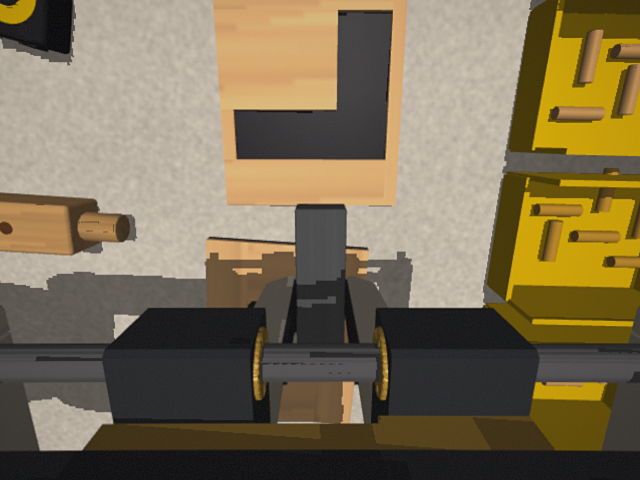

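The view shows the L recess: stock slot columns 338–391, rows 11–159; blade slot rows 109–159 going left to column 235.

```bash
python3 - <<'E'
from h import *
d=np.load('whs.npz'); c=(d['K'],float(d['k1']),d['R'],d['t'])
for n,p in dict(tl=[338,10],tr=[392,12],br=[386,159],bl=[236,159],bu=[234,109],inn=[337,109],il=[215,2],ir=[407,2],lbl=[228,204],lbr=[395,206]).items(): print(n,atz(c,p,.011).round(4)[0])
E
```

```text
tl [0.6495 0.1652 0.011 ]
tr [0.6887 0.1648 0.011 ]
br [0.692 0.061 0.011]
bl [0.5714 0.0582 0.011 ]
bu [0.5713 0.096  0.011 ]
inn [0.6512 0.0979 0.011 ]
il [0.5608 0.1682 0.011 ]
ir [0.699  0.1714 0.011 ]
lbl [0.5632 0.0215 0.011 ]
lbr [0.7022 0.023  0.011 ]
```

>>> move_arm(
  deltas=[0.06,0.017,0,0,0,0,0.1,0.1135,0.033,0,0,0,0,0.1,0.1135,0.033,0.03,0,0,0,0.1,0.1135,0.033,0.08,0,0,0,0.1,0.1135,0.033,0.1,0,0,0,0.1,0.1135,0.033,0.11,0,0,0,0.1,0.1135,0.033,0.118,0,0,0,0.1,0.1135,0.033,0.121,0,0,0,0.1,0.1135,0.033,0.1225,0,0,0,0.1,0.1135,0.033,0.1235,0,0,0,0.1,0.1135,0.033,0.1235,0,0,0,0.1],
)

```text
t: 15.58
tool_pos: [0.6712, 0.114, 0.0277]
orientation: [2.193, 2.248, 0.002]
force: [-1.1, 0.1, 1.1]
opening: 0.0232
gripper_force: 40.0
```

Contact is beginning (force rose about 5 N). I'll ease down and release.

>>> move_arm(
  deltas=[0,0,0.0004,0,0,0,0.1,0,0,0.0004,0,0,0,0.1,0,0,0,0,0,0,0.6,0,0,0,0,0,0,0.6,0,0,0,0,0,0,0.6,0,0,-0.02,0,0,0,0.6,0,0,-0.08,0,0,0,0.6,0,0,-0.14,0,0,0,0.6,0,0,-0.14,0,0,0,0.6,0,0,-0.14,0,0,0,0.6],
)

```text
t: 16.82
tool_pos: [0.671, 0.114, 0.1682]
orientation: [2.193, 2.248, 0.002]
force: [-0.6, 0.0, -1.2]
opening: 0.0558
gripper_force: 0.0
```

```bash
python3 - <<'E'
from look import *
from p import plan
c,I,P,m=look('whs2',.6705,.113,.05,.017,.022,.03)
print(cv2.minAreaRect((P[m][:,:2]*1000).astype(np.float32)),P[m][:,2].mean(), P[m][:,2].std())
plan(.424,.161,.2,-.23)
E
```

```text
whs2 [6.717e+02 1.143e+02 2.440e+01 9.040e+01 6.000e-01] 2813 cloud centre [0.6716 0.1157 0.0221] table 0.0004
((657.1992797851562, 114.05305480957031), (53.4606819152832, 90.63956451416016), 0.515864372253418) 0.022100044101074575 0.0007902719551509458
d [ 0.0532 -0.2448 -0.0334] r [-0.001  0.     0.255] q [ 0.09  0.38  1.31 -0.    1.45  0.07] t 16.88 pos [0.6701 0.1139 0.1664]
```

View pics/whs2.png

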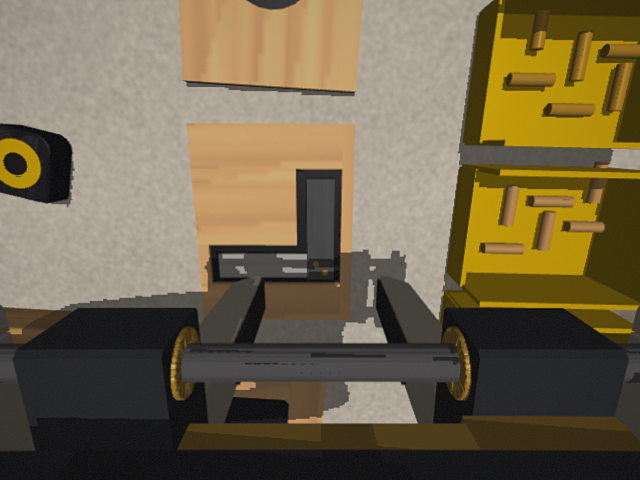

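The square sits centred in its L recess with its top at 22 mm, so it is on the floor. Next is the tape, at left (20,163).

>>> move_arm(
  deltas=[0.053,-0.245,-0.03,0,0,0.255,1,0.053,-0.245,-0.03,0,0,0.255,1,0.053,-0.245,-0.03,0,0,0.255,1,0.053,-0.245,-0.03,0,0,0.255,1,0.053,-0.245,-0.03,0,0,0.255,1,0.053,-0.245,-0.03,0,0,0.255,1,0.053,-0.245,-0.03,0,0,0.255,1,0.053,-0.245,-0.03,0,0,0.255,1],
)

```text
t: 17.88
tool_pos: [0.425, 0.1605, 0.1962]
orientation: [-2.462, -1.951, 0.002]
force: [0.7, -0.2, 0.6]
opening: 0.0932
gripper_force: 0.0
```

```bash
python3 - <<'E'
from look import *
from p import plan
c,I,P,m=look('wt',.424,.161,.05,.012,.027,.04)
print(cv2.minAreaRect((P[m][:,:2]*1000).astype(np.float32)))
s=m&(P[...,2]>.025); print('top',rect(c,s,.028),P[s].mean(0))
plan(.424,.161,.02,-.23)
E
```

```text
wt [426.1 165.9  59.1  51.8  77.9] 3261 cloud centre [0.4265 0.1666 0.028 ] table 0.0002
((425.80767822265625, 164.51356506347656), (58.490482330322266, 52.2249641418457), 77.60969543457031)
top [426.4 165.9  55.6  51.3  76.7] [0.42635006 0.16621841 0.0282679 ]
d [ 0.0003 -0.0008  0.1763] r [-0.001  0.001 -0.001] q [ 0.25 -0.26  1.92 -0.    1.48  0.48] t 17.93 pos [0.4249 0.1605 0.1963]
```

>>> move_arm(
  deltas=[0.0055,0,0.05,0,0,0,1,0.0055,0,0.11,0,0,0,1,0.0055,0,0.155,0,0,0,1,0.0055,0,0.1765,0,0,0,1,0.0055,0,0.1765,0,0,0,0.9,0.0055,0,0.1765,0,0,0,0.3,0.0055,0,0.1765,0,0,0,0.3,0.0055,0,0.1765,0,0,0,0.3,0.0055,0,0.1765,0,0,0,0.3,0.0055,0,0.1765,0,0,0,0.3,0.0055,0,0.1765,0,0,0,0.3],
  squeeze=30,
)

```text
t: 19.3
tool_pos: [0.4262, 0.1664, 0.021]
orientation: [2.461, 1.952, 0.002]
force: [-1.3, -0.2, 6.0]
opening: 0.0516
gripper_force: 30.0
```

>>> move_arm(
  deltas=[0,0,0,0,0,0,0.3,0,0,0,0,0,0,0.3,0,0,-0.02,0,0,0,0.3,0,0,-0.07,0,0,0,0.3,0,0,-0.13,0,0,0,0.3,0,0,-0.13,0,0,0,0.3,0,0,-0.13,0,0,0,0.3],
)

```text
t: 20.18
tool_pos: [0.4252, 0.1661, 0.1495]
orientation: [-2.461, -1.952, 0.001]
force: [-0.1, 0.4, -2.6]
opening: 0.0512
gripper_force: 30.0
```

```bash
python3 p.py .6087 -.1035 .15 -.047
```

```text
d [-0.2207  0.2401 -0.0005] r [-0.001  0.    -0.183] q [ 0.26 -0.21  1.97 -0.    1.39  0.49] t 20.18 pos [0.4252 0.1661 0.1495]
```

>>> move_arm(
  deltas=[-0.03,0.035,0,0,0,-0.03,0.3,-0.2205,0.24,0,0,0,-0.183,0.3,-0.2205,0.24,0,0,0,-0.183,0.3,-0.2205,0.24,0,0,0,-0.183,0.3,-0.2205,0.24,0,0,0,-0.183,0.3,-0.2205,0.24,0,0,0,-0.183,0.3,-0.2205,0.24,0,0,0,-0.183,0.3,-0.2205,0.24,0,0,0,-0.183,0.3,-0.2205,0.24,0,0,0,-0.183,0.3,-0.2205,0.24,0,0,0,-0.183,0.3],
)

```text
t: 21.42
tool_pos: [0.6087, -0.1022, 0.1502]
orientation: [-2.272, -2.17, 0.0]
force: [-0.5, 0.0, -1.7]
opening: 0.0519
gripper_force: 30.0
```

```bash
python3 - <<'E'
from look import *
from p import plan
c,I,P,m=look('wht',.6087,-.1035,.1,.008,.011,.02)
P2=P; u,v=np.meshgrid(np.arange(640),np.arange(480))
s=(P[...,2]>.1)&(P[...,2]<.16)&(v<330)&(abs(u-320)<80); print('tape held top',np.nanmedian(P[s],0))
plan(.6085,-.1035,.03,-.047)
E
```

```text
wht [609.5 -79.5 133.3 140.1  87.3] 17906 cloud centre [ 0.6102 -0.0629  0.011 ] table 0.0002
tape held top [ 0.60971971 -0.09082633  0.15743369]
d [-0.0011 -0.0003  0.1204] r [0.    0.    0.001] q [-0.25  0.22  1.53 -0.    1.39 -0.2 ] t 21.48 pos [ 0.6088 -0.1024  0.1504]
```

View pics/wht.png

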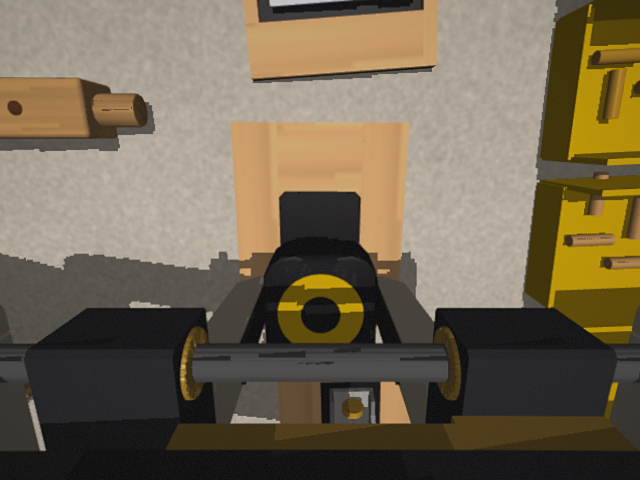

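The held tape covers part of its recess. The recess's +y edge is at row 192, columns 280–360, which gives me a check on its position.

```bash
python3 - <<'E'
from h import *
d=np.load('wht.npz'); c=(d['K'],float(d['k1']),d['R'],d['t'])
print(atz(c,[[280,215],[359.5,215],[300,192],[340,192],[240,123],[400,123]],.011).round(4))
E
```

```text
[[ 0.576  -0.0853  0.011 ]
 [ 0.6426 -0.0885  0.011 ]
 [ 0.594  -0.0669  0.011 ]
 [ 0.6269 -0.0684  0.011 ]
 [ 0.5504 -0.0108  0.011 ]
 [ 0.6755 -0.0167  0.011 ]]
```

>>> move_arm(
  deltas=[-0.001,0,0.04,0,0,0,0.3,-0.001,0,0.08,0,0,0,0.3,-0.001,0,0.105,0,0,0,0.3,-0.001,0,0.115,0,0,0,0.3,-0.001,0,0.12,0,0,0,0.3,-0.001,0,0.122,0,0,0,0.3,-0.001,0,0.123,0,0,0,0.3,-0.001,0,0.123,0,0,0,0.3],
)

```text
t: 22.48
tool_pos: [0.6094, -0.1044, 0.028]
orientation: [2.272, 2.168, 0.001]
force: [0.8, 0.0, -1.7]
opening: 0.0516
gripper_force: 30.0
```

>>> move_arm(
  deltas=[0,0,0.0006,0,0,0,0.3,0,0,0.0012,0,0,0,0.3,0,0,0.0012,0,0,0,0.3],
)

```text
t: 22.85
tool_pos: [0.6093, -0.1043, 0.0271]
orientation: [2.273, 2.168, 0.0]
force: [-3.4, 0.3, 5.3]
opening: 0.0518
gripper_force: 30.0
```

>>> move_arm(
  deltas=[0,0,0,0,0,0,0.8,0,0,0,0,0,0,0.8,0,0,0,0,0,0,0.8,0,0,-0.02,0,0,0,0.8,0,0,-0.08,0,0,0,0.8,0,0,-0.14,0,0,0,0.8,0,0,-0.2,0,0,0,0.8,0,0,-0.24,0,0,0,0.8,0,0,-0.24,0,0,0,0.8,0,0,-0.24,0,0,0,0.8],
)

```text
t: 24.1
tool_pos: [0.6088, -0.1042, 0.2664]
orientation: [2.273, 2.168, 0.0]
force: [0.4, -0.1, -0.1]
opening: 0.0742
gripper_force: 0.0
```

```bash
python3 - <<'E'
from look import *
from p import plan
c,I,P,m=look('wht2',.6087,-.1035,.05,.025,.034,.045)
print(np.nanmedian(P[m][:,2]))
plan(.414,-.352,.27,0)
E
```

```text
wht2 [ 610.  -104.8   55.9   51.5   87.2] 2273 cloud centre [ 0.61   -0.1047  0.0341] table 0.0003
0.034256137053291356
d [-0.2568 -0.1825 -0.0046] r [-0.002 -0.    -0.047] q [-0.25  0.17  1.38 -0.    1.59 -0.21] t 24.15 pos [ 0.6083 -0.1041  0.2652]
```

>>> move_arm(
  deltas=[-0.257,-0.1825,-0.005,0,0,-0.047,0.8,-0.257,-0.1825,-0.005,0,0,-0.047,0.8,-0.257,-0.1825,-0.005,0,0,-0.047,0.8,-0.257,-0.1825,-0.005,0,0,-0.047,0.8,-0.257,-0.1825,-0.005,0,0,-0.047,0.8,-0.257,-0.1825,-0.005,0,0,-0.047,0.8,-0.257,-0.1825,-0.005,0,0,-0.047,0.8,-0.257,-0.1825,-0.005,0,0,-0.047,0.8,-0.257,-0.1825,-0.005,0,0,-0.047,0.8,-0.257,-0.1825,-0.005,0,0,-0.047,0.8],
)

```text
t: 25.4
tool_pos: [0.4152, -0.3516, 0.271]
orientation: [-2.22, -2.223, -0.0]
force: [0.5, -0.0, -0.2]
opening: 0.0744
gripper_force: 0.0
```

```bash
python3 - <<'E'
from look import *
from p import plan
c,I,P,m=look('wb',.414,-.352,.05,.125,.142,.17)
s=m&(P[...,2]<.148); print('cap pts',len(P[s]),rect(c,s,.142),np.nanmax(P[m][:,2]))
for a,b in((.136,.146),(.15,.165),(.05,.098)):
  s=(np.hypot(P[...,0]-.414,P[...,1]+.352)<.05)&(P[...,2]>a)&(P[...,2]<b); print(a,s.sum(),P[s].mean(0),cv2.minEnclosingCircle((P[s][:,:2]*1000).astype(np.float32)))
plan(.414,-.352,.132,0)
E
```

```text
wb [ 418.3 -350.4   32.2   28.7   89.4] 1089 cloud centre [ 0.418  -0.3499  0.1439] table 0.0002
cap pts 878 [ 418.3 -350.4   32.2   28.7   89.4] 0.16109823715362157
0.136 769 [ 0.41797593 -0.35083375  0.14190752] ((418.03607177734375, -352.0596618652344), 14.92058277130127)
0.15 187 [ 0.4179007  -0.35074166  0.15676994] ((417.7783203125, -351.2884826660156), 6.103696823120117)
0.05 330 [ 0.41759405 -0.32856173  0.07731809] ((418.21124267578125, -347.564697265625), 27.816120147705078)
d [-0.0002 -0.0011  0.139 ] r [ 0.    -0.     0.001] q [-0.8  -0.04  1.58  0.    1.59 -0.8 ] t 25.45 pos [ 0.4151 -0.3518  0.271 ]
```

View pics/wb.png

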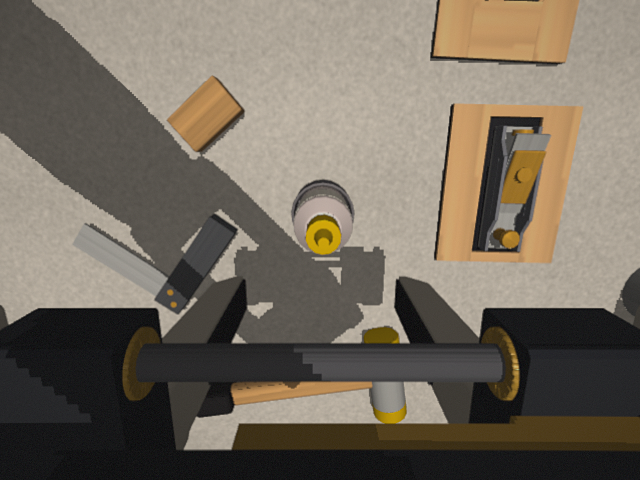

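The bottle stands in its cup with the cap at (323,236), and the shoulder is clear of the grip height.

>>> move_arm(
  deltas=[0,0.003,0.05,0,0,0,0.8,0,0.003,0.1,0,0,0,0.7,0,0.003,0.13,0,0,0,0.6,0,0.003,0.139,0,0,0,0.5,0,0.003,0.139,0,0,0,0.4,0,0.003,0.139,0,0,0,0.2,0,0.003,0.139,0,0,0,0.2,0,0.003,0.139,0,0,0,0.2,0,0.003,0.139,0,0,0,0.2,0,0.003,0.139,0,0,0,0.2],
  squeeze=25,
)

```text
t: 26.7
tool_pos: [0.4183, -0.3533, 0.134]
orientation: [2.219, 2.219, -0.0]
force: [-1.4, 1.0, 6.0]
opening: 0.0292
gripper_force: 25.0
```

>>> move_arm(
  deltas=[0,0,0,0,0,0,0.2,0,0,-0.005,0,0,0,0.2,0,0,-0.015,0,0,0,0.2,0,0,-0.03,0,0,0,0.2,0,0,-0.045,0,0,0,0.2,0,0,-0.06,0,0,0,0.2,0,0,-0.08,0,0,0,0.2,0,0,-0.1,0,0,0,0.2,0,0,-0.12,0,0,0,0.2,0,0,-0.12,0,0,0,0.2],
)

```text
t: 27.95
tool_pos: [0.4185, -0.3533, 0.2548]
orientation: [2.218, 2.218, -0.0]
force: [0.1, -0.7, -2.6]
opening: 0.0296
gripper_force: 25.0
```

```bash
python3 - <<'E'
from look import *
from p import plan
I,D=robot.read_camera('scene'); c=cam('scene')
cv2.imwrite('pics/s2.png',cv2.resize(I[130:400,130:530],(800,540))[...,::-1])
plan(.631,.2,.25,.02)
E
```

```text
d [0.5528 0.213  0.0026] r [ 0.001  0.001 -0.02 ] q [-0.79 -0.02  1.61 -0.    1.56 -0.79] t 28.0 pos [ 0.418  -0.3528  0.2531]
```

View pics/s2.png

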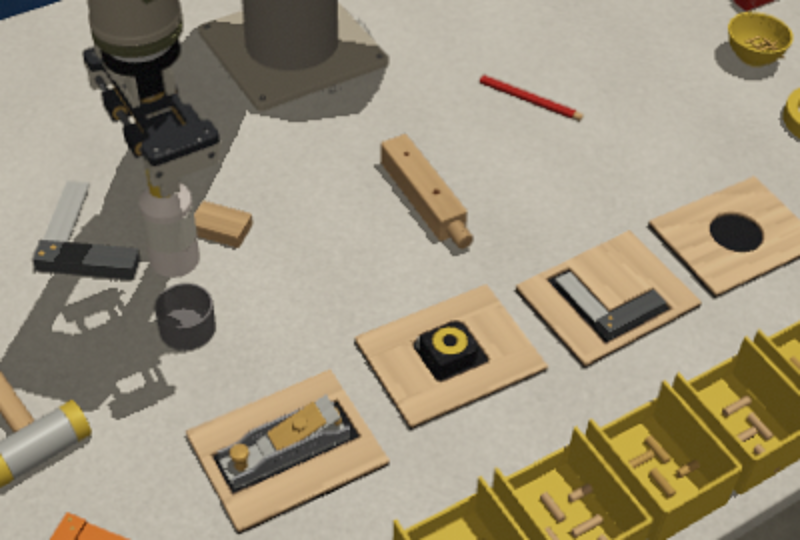

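The cup (185,315) stays standing, the bottle hangs upright, and the plane, tape and square are in their recesses. Now to the bottle insert.

>>> move_arm(
  deltas=[0.03,0.012,0,0,0,0,0.2,0.08,0.03,0,0,0,0,0.2,0.13,0.05,0,0,0,0,0.2,0.18,0.07,0,0,0,-0.02,0.2,0.23,0.09,0,0,0,-0.02,0.2,0.28,0.108,0,0,0,-0.02,0.2,0.33,0.127,0,0,0,-0.02,0.2,0.38,0.146,0,0,0,-0.02,0.2,0.43,0.166,0,0,0,-0.02,0.2,0.48,0.185,0,0,0,-0.02,0.2,0.53,0.204,0,0,0,-0.02,0.2,0.553,0.213,0,0,0,-0.02,0.2],
)

```text
t: 29.5
tool_pos: [0.6302, 0.2035, 0.2499]
orientation: [-2.195, -2.245, 0.003]
force: [0.1, -0.9, -3.4]
opening: 0.0296
gripper_force: 25.0
```

>>> move_arm(
  deltas=[0,0,0,0,0,0,0.2,0,0,0,0,0,0,0.2],
)

```text
t: 29.75
tool_pos: [0.63, 0.2, 0.2508]
orientation: [-2.199, -2.243, 0.003]
force: [-0.1, -0.7, -2.0]
opening: 0.0293
gripper_force: 25.0
```

```bash
python3 - <<'E'
from look import *
from p import plan
c,I,P,m=look('whb',.63,.32,.1,.008,.011,.02)
g=I.max(2); q=atz(c,np.stack(np.meshgrid(np.arange(640),np.arange(480)),-1).reshape(-1,2),0.009).reshape(480,640,3)
s=(np.hypot(q[...,0]-.63,q[...,1]-.32)<.055)&(g<85); print(rect(c,s,.011),s.sum())
plan(.631,.32,.16,.02)
E
```

```text
whb [630.6 319.8 176.7 140.   88.2] 20186 cloud centre [0.6309 0.3251 0.011 ] table 0.0002
[630.4 321.4  69.4  70.2  47.2] 3948
d [0.1204 0.0033 0.0912] r [-0.001  0.001 -0.001] q [ 0.23  0.29  1.27 -0.    1.59  0.21] t 29.8 pos [0.6302 0.1996 0.2513]
```

View pics/whb.png

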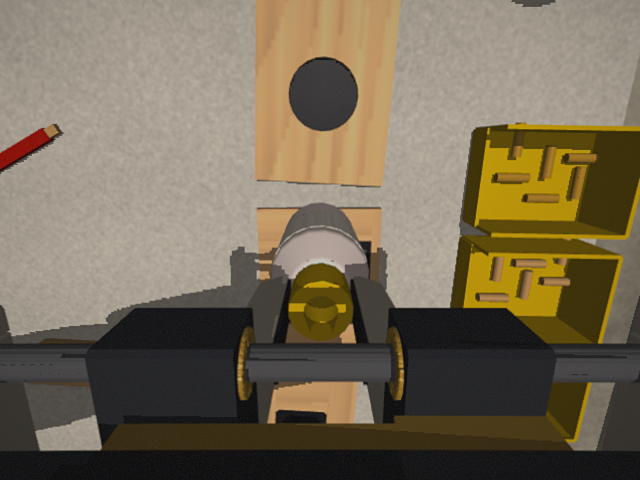

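The round recess is at (323,94), clear ahead of the held bottle.

>>> move_arm(
  deltas=[0.04,0.001,0,0,0,0,0.2,0.09,0.002,0,0,0,0,0.2,0.1205,0.0027,0,0,0,0,0.2,0.1205,0.0027,0.03,0,0,0,0.2,0.1205,0.0027,0.06,0,0,0,0.2,0.1205,0.0027,0.085,0,0,0,0.2,0.1205,0.0027,0.1,0,0,0,0.2,0.1205,0.0027,0.108,0,0,0,0.2,0.1205,0.0027,0.111,0,0,0,0.2,0.1205,0.0027,0.111,0,0,0,0.2,0.1205,0.0027,0.111,0,0,0,0.2],
)

```text
t: 31.18
tool_pos: [0.6314, 0.3214, 0.1422]
orientation: [2.199, 2.243, 0.002]
force: [-0.5, 0.6, -1.7]
opening: 0.0295
gripper_force: 25.0
```

>>> move_arm(
  deltas=[-0.001,-0.001,0.002,0,0,0,0.2,-0.001,-0.001,0.004,0,0,0,0.2,-0.001,-0.001,0.005,0,0,0,0.2,-0.001,-0.001,0.006,0,0,0,0.2,-0.001,-0.001,0.006,0,0,0,0.2],
)

```text
t: 31.8
tool_pos: [0.6302, 0.3203, 0.1364]
orientation: [2.199, 2.243, 0.002]
force: [-2.6, -1.8, 4.6]
opening: 0.0292
gripper_force: 25.0
```

Contact. I'll release and lift clear.

>>> move_arm(
  deltas=[0,0,0,0,0,0,0.6,0,0,0,0,0,0,0.7,0,0,0,0,0,0,0.7,0,0,0,0,0,0,0.7,0,0,-0.02,0,0,0,0.7,0,0,-0.06,0,0,0,0.7,0,0,-0.11,0,0,0,0.7,0,0,-0.13,0,0,0,0.7,0,0,-0.13,0,0,0,0.7],
)

```text
t: 32.92
tool_pos: [0.6309, 0.3206, 0.2681]
orientation: [2.198, 2.242, 0.007]
force: [-0.1, 0.5, 0.1]
opening: 0.0649
gripper_force: 0.0
```

```bash
python3 - <<'E'
from look import *
c,I,P,m=look('whb2',.63,.321,.03,.135,.144,.17)
for a,b in((.138,.148),(.15,.168),(.05,.1)):
  s=(np.hypot(P[...,0]-.63,P[...,1]-.321)<.05)&(P[...,2]>a)&(P[...,2]<b); print(a,s.sum(),np.median(P[s],0),cv2.minEnclosingCircle((P[s][:,:2]*1000).astype(np.float32)))
I,D=robot.read_camera('scene'); cv2.imwrite('pics/s3.png',cv2.resize(I[130:400,130:530],(800,540))[...,::-1])
c=cam('top'); I,D=robot.read_camera('top'); P=cloud(c,D); X,Y,Z=P[...,0],P[...,1],P[...,2]
m=(np.hypot(X-.39,Y)<.12)&(Z>.02)&(Z<.06); print('leg',rect(c,m,.04)); 
m=(np.hypot(X-.418,Y+.352)<.06)&(Z>.02); print('cup',rect(c,m,.045))
E
```

```text
whb2 [629.7 320.4  28.4  31.    1. ] 1064 cloud centre [0.6298 0.321  0.1467] table 0.0001
0.138 791 [0.62988357 0.32192241 0.14400204] ((629.9278564453125, 319.2308654785156), 14.942093849182129)
0.15 217 [0.62946346 0.32128698 0.15972604] ((629.5659790039062, 319.3932800292969), 6.625565528869629)
0.05 362 [0.62955023 0.34461123 0.08133386] ((629.4111328125, 322.4048156738281), 27.90705108642578)
leg [378.5   1.8  41.2 193.7  87.6]
cup [ 415.  -354.7   67.3   69.5    0.8]
```

View pics/s3.png

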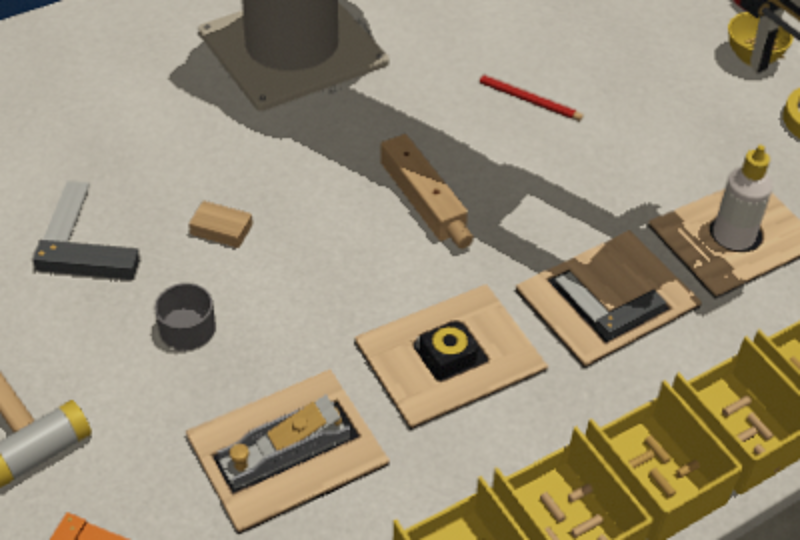

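All four tools are in their recesses, the bottle is upright (cap top at 144 mm), and the leg and cup haven't moved. The gripper is clear, so I'm handing in.

```bash
python3 -c "
from plant import robot; print(robot.close_job())"
```

```text
the job is handed in; nothing more can be done
None
```

I handed the job in at about 33 s. My last measurements showed all four tools seated in their recesses and the cup and leg where they were, but the hand-in gave no verdict.

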